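# Index the carving turntable and set its brake

### The job

Using light pushes of a fingertip on the spokes, and gripping nothing, turn the spoked turntable (either way round) until its long ball-ended spoke points straight at the fixed steel pointer on the stand. Then push the brake lever round with a fingertip until it is fully home against its stop pin, leaving the long spoke on the pointer. The loose wooden foot must stay seated on the turntable, neither lifted nor tipped, and the other foot, the jar and the glue bottle are to be left alone.

Things in the scene. Friction and masses are not known exactly. Their poses are not given: they have to be found in the camera images.
- stand: Fixed indexing stand on the work surface: round plywood board, radius 162 mm, 18 mm thick, with a 110 mm wide square-ended tongue reaching 215 mm from the axis in its -y direction. Origin: on the turntable's vertical axis at the height of the work surface; z up, +x runs from the axis to the steel pointer. A hand can pass over everything at 150 mm above the work surface.
- turntable (a joint): Angle (rad) of the spoked turntable, anticlockwise from above positive: the direction of the long spoke in the stand's frame. At 0 or a full turn (6.28) the long spoke points at the pointer. It turns either way with dry friction of 0.25 N m (about 3 N at a spoke) and stays where it is left. Pushes above 35 N spoil the job.
- hub (a point): On the turntable's axis, 65 mm above the work surface, at the height of the centre lines of its four round steel spokes. They stand at 90 degrees and are 13 mm thick; the three plain ones end 110 mm from the axis. Below them lies a plywood disc, radius 90 mm, top at 34 mm; between spokes all is free down to it. In the middle a plate, radius 45 mm, top at 72 mm, carries the foot.
- ball (a point): Centre of the black ball, 26 mm across, at the end of the turntable's long spoke; 128 mm from the axis, 65 mm above the work surface.
- pointer_tip (a point): Inner corner of the fixed steel pointer, a 30 mm square block 12 mm high with one corner towards the axis, on a small tab of the board; this point lies 152 mm from the axis and is 30 mm above the work surface, at the pointer's top.
- brake (a joint): Angle (rad) of the brake lever about its upright pivot: 0 open, 1.2 fully home against the stop pin; it grows anticlockwise from above. It starts at 0 to 0.25, has dry friction of 0.12 N m (about 2 N near its end) and stays where it is left. Pushes above 35 N on the way, or 70 N at the stop, spoil the job.
- lever_pivot (a point): On the pivot of the brake lever, 165 mm from the turntable axis in the stand's -y direction, 60 mm above the work surface, in the centre line of the lever.
- lever_tip (a point): Centre line of the brake lever at its free end, 88 mm from the pivot, 60 mm above the work surface. A round steel bar 14 mm thick, pointing away from the turntable, free below down to the board (18 mm). The stop pin, 10 mm thick, top at 65 mm, stands 35 mm from the pivot. A flat brake arm swings on the disc's side of the pivot, below 48 mm.
- bun_foot: Loose turned wooden furniture foot, 62 mm across and 48 mm tall, 0.12 kg, seated upright in a 6 mm high lip on the middle of the turntable, about 6 mm of play. Origin: centre of its underside, 72 mm above the work surface; z is its axis. Its top is at 120 mm.
- spare_foot: Bystander: a like wooden foot, 62 mm across and 48 mm tall, loose on the work surface to the stand's +y side. Origin: centre of its underside.
- jar: Bystander: grey plastic jar, 54 mm across and 85 mm tall, beyond the stand. Origin: centre of its underside.
- glue: Bystander: white glue bottle, 44 mm across and 120 mm tall, to the stand's +y side. Origin: centre of its underside.
Mind the look-alikes: they are no part of the job. Leave any blue or red look-alike of the bun_foot alone.

How it is judged:
On the way, in this order (a step that is already met when the one before it is completed fails the run):
1. the long spoke points at the pointer, the brake still open (y of ball in the frame of stand between -0.01 and 0.01 m and x of ball in the frame of stand above 0 m and value of joint brake below 0.5 rad and velocity of joint turntable between -0.05 and 0.05 rad/s), for 0.3 s.
2. the brake lever is home (value of joint brake above 1.08 rad), for 0.2 s.
At the end, for the whole second after the job is handed in: The ball of the long spoke lies within 10 mm of the line from the axis to the pointer, on the pointer's side; the brake lever is within 0.12 rad of its stop (above 1.08); the foot stands upright (within 0.1 rad) in its lip on the turntable; all at rest (y of ball in the frame of stand between -0.01 and 0.01 m and x of ball in the frame of stand above 0 m and value of joint brake above 1.08 rad and velocity of joint turntable between -0.02 and 0.02 rad/s and linear speed of bun_foot below 0.02 m/s and angle between bun_foot's own z axis and vertical below 0.1 rad and z of bun_foot in the frame of stand between 0.066 and 0.078 m and horizontal distance between bun_foot and stand below 0.012 m); the robot touches nothing.
It fails at once if the foot on the turntable lifted, tipped or pushed out of its lip (angle between bun_foot's own z axis and vertical above 0.3 rad or z of bun_foot in the frame of stand above 0.084 m or horizontal distance between bun_foot and stand above 0.015 m).
It fails at once if the turntable, brake lever or stand gripped or pushed hard (over 35 N before the lever is home, over 70 N once it is home) ((contact force between stand and the fingers above 35 N and value of joint brake below 1.1 rad) or contact force between stand and the fingers above 70 N).
It fails at once if a bystander moved by more than 20 mm or lifted (distance of any of spare_foot, jar, glue from where it was at the start of the episode above 0.02 m).
It also fails if it takes over 64 s, if anything falls off the work surface, if the arm or the gripper's body presses on something with over 40 N, if the wrist force passes 120 N, or if a joint passes its speed limit or range.

### The arm

A 7-joint arm with a two-finger parallel gripper is mounted at the origin on the work surface. World frame = base frame: x ahead of the robot, y to its left, z up, the work surface at z = 0. Lengths are in m, angles in rad, forces in N, time in s.
With the tool pointing down it reaches from about 0.35 to 0.9 m from the base axis. Payload 8.1 kg.
Tool frame: the origin (TCP) lies midway between the tips of the shut fingers; the grasp point (between the pads) lies arm.grasp_offset behind it (arm.grasp_offset is the distance from the TCP to the grasp point, in m); z points along the fingers, y is the line along which they close (so a half turn about z gives the same grasp; the last joint's range is limited). The gripper opens to 92 mm and grips with 3 to 60 N. Pads are 19 mm wide; open, the fingers measure 130 mm over their backs; the gripper's body (75 mm by 190 mm) begins 47 mm behind the grasp point.
Start: joints at [-1.297, 0.434, 0.025, 1.573, -0.012, 1.134, -0.075], TCP at [0.23, 0.581, 0.187] pointing down, gripper open.
Joint ranges: [-2.62, 2.62], [-0.44, 2.09], [-1.27, 1.32], [0.08, 2.57], [-1.32, 4.46], [0.12, 2], [-2.74, 2.74]. Speed limits (rad/s): [2.22, 2.22, 3.01, 3.01, 3.14, 3.14, 3.14].

### API

Orientations are given as a rotation vector (axis times angle).
In Python, from cell import observe, imaging, arm gives the robot as it stands.
- The arm moves only by the tool apply_moves, never from a script. Its argument "commands" is a list of rows, each a list of 5 numbers: the opening in per cent of the stroke, from 0 (shut) to 100 (fully open), then the shift along the world's x, y, z in units of 0.06 m (1.0 is 0.06 m), then the turn about the world's z in units of 0.5 rad (1.0 is 0.5 rad). A call has 1 to 12 rows; each row shifts and turns the commanded pose from where the row before left it; what a row does not reach is not made up. A row lasts 1/8 s, in which the tool goes at most 62.5 mm and 10.7 degrees, less where a joint would pass 70% of its speed; a pose out of reach is approached as far as the arm can. A call with a number of a shift or a turn outside -1 to 1 is refused whole. A call with a gripper value outside its range is refused whole. The fingers move at their own pace and stop on an object; "newtons" is the grip in N (left out, the last holds). Time passes only in rows, so rows that do not move let the fingers close. It gives the time, the measured TCP pose, the force, the opening and the grip force at its end, in the units of the state.
- observe(): the state, without advancing time (a new reading comes with each control period).
- imaging.get_image(name): name is "side" or "top"; returns (picture, depth): 420x560x3 uint8, red, green, blue; 420x560 float32, m along the optical axis (not along the pixel's ray), 0 where there is no reading.
- imaging.camera_params(name): a dict with "camera_matrix" (3x3 intrinsics, pixels), "dist" ([k1, k2, p1, p2, k3] as OpenCV has them; the pictures are not rectified), "origin" and "rotation" of the camera in the world. Camera axes: x right, y up, looking along -z (the intrinsics and any distortion apply to the point x, -y, -z); pixel columns grow to the right and rows downward; lengths in m; the calibration is good to about 2 mm. A picture is of the moment at which its call begins. camera_params takes no time and is no camera call.
- arm.sign_off(): hands the job in; it is judged then, once.
The state is a dict: "clock": time; "joints": joint angles; "dq": joint speeds; "joint_efforts": joint torques, N m; "position": TCP position; "ee_rot": TCP orientation; "force": force on the tool from outside, world axes, zero at the start; "ft_torque": the same for the moment, N m; "width": opening from 0.0 (shut) to 1.0 (fully open); "gripper_force": force on a finger pad.
Only numpy, scipy, OpenCV 4.12 (cv2) and the standard library are available. Lean on these libraries where they do the work, as an engineer would, in place of code of your own. Each camera call takes 0.05 s, during which the arm holds its last target. There are 200 camera calls.

## Working session

There is one attempt and no reset: what is moved stays moved. The work goes in short steps, Python scripts to look and compute and a tool call to move; the robot and the scene stay as the last step left them, time stands still between calls to the robot, and variables do not carry over. Pictures are saved under pics/ and viewed, at most 10 in all, crops included, and the job is handed in when it is done.

Besides the shell and the picture viewer there is one more tool, called after "Request:" in YAML: its name, and indented under it one key for each argument. apply_moves: Moves the arm, as the interface text tells. Its arguments: {"type":"object","properties":{"commands":{"type":"array"},"newtons":{"type":"number"}},"required":["commands"]}

```bash
mkdir -p pics; ls; cat > h.py <<'E'
import numpy as np, cv2
from cell import observe, imaging, arm
def shot(name,tag):
    im,d=imaging.get_image(name); np.savez(f'{tag}.npz',im=im,d=d)
    cv2.imwrite(f'pics/{tag}.png',im[:,:,::-1]); return im,d
def cloud(name,d):
    p=imaging.camera_params(name); K=np.array(p['camera_matrix'],float)
    h,w=d.shape; u,v=np.meshgrid(np.arange(w),np.arange(h))
    n=cv2.undistortPoints(np.stack([u,v],-1).reshape(-1,1,2).astype(float),K,np.array(p['dist'],float)).reshape(h,w,2)
    c=np.stack([n[...,0]*d,-n[...,1]*d,-d],-1)
    W=c@np.array(p['rotation']).T+np.array(p['origin']); W[d==0]=np.nan; return W
E
python3 - <<'E'
from h import *
s=observe();print(s)
for n in('top','side'):
    shot(n,n+'0'); p=imaging.camera_params(n); print(n,p['origin'],p['rotation'])
print(arm.grasp_offset)
E
```

```text
pics
{'clock': 0.0, 'joints': array([-1.29662251,  0.4352124 ,  0.02497911,  1.57408608, -0.01164476,
        1.13396761, -0.07512731]), 'dq': array([ 0.00096358, -0.00063347, -0.00096868, -0.00083729, -0.00021211,
        0.00161792, -0.00084475]), 'joint_efforts': array([-4.82856231e-04, -6.67857456e+01,  9.84076224e-01, -3.14454138e+01,
       -6.07315404e-02,  4.27887181e-02,  1.60330474e-04]), 'position': array([0.22979213, 0.58062501, 0.1863559 ]), 'ee_rot': array([-5.88492976e-01, -3.08579094e+00,  2.38252810e-03]), 'force': array([ 0.48568125,  0.43013244, -0.38735762]), 'ft_torque': array([-0.02446387, -0.03006269,  0.03129794]), 'gripper_force': 0.0, 'width': 0.9999181723628932}
top [0.52783504 0.09231791 0.96082407] [ 0.06327648 -0.07774125 -1.59724081]
side [0.49309478 0.85066983 0.90858179] [ 0.07497432 -1.12070165 -2.81575688]
0.0188
```

```bash
sed -i "s/np.array(p\['rotation'\]).T/cv2.Rodrigues(np.array(p['rotation'],float))[0].T/" h.py
```

```text
(no output)
```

View pics/top0.png

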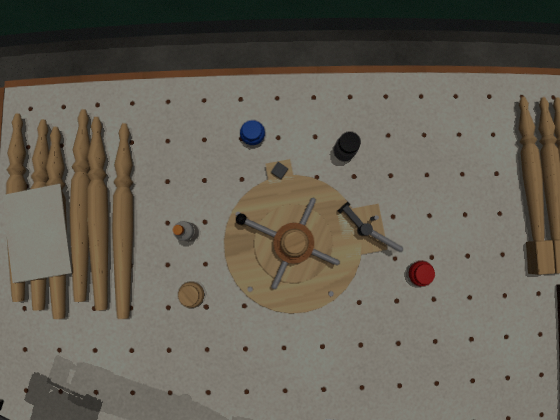

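View pics/side0.png

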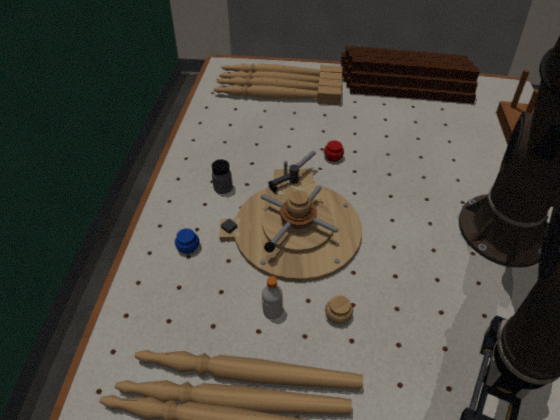

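```bash
python3 - <<'E'
from h import *
z=np.load('top0.npz'); W=cloud('top',z['d']); im=z['im']
for n,(u,v) in dict(foot=(293,241),ball=(241,219),ptr=(280,170),pivot=(366,230),tip=(399,247),pin=(373,218),armend=(345,208),spare=(191,294),glue=(180,230),jar=(348,145),red=(421,273),sp1=(312,201),sp2=(336,262),sp3=(275,287)).items():
    P=W[v-2:v+3,u-2:u+3].reshape(-1,3); print(n,np.round(P[np.nanargmax(P[:,2])],3),np.round(np.nanmedian(P,0),3))
# foot top centre
m=(W[...,2]>.105)&(W[...,2]<.13); yy,xx=np.mgrid[:420,:560]; m&=np.hypot(xx-293,yy-241)<30
print('foot',np.nanmean(W[m],0),m.sum())
# board rim circle fit
m=(abs(W[...,2]-.018)<.006)&(np.hypot(xx-293,yy-243)<72); pts=W[m][:,:2].astype(np.float32)
cl=cv2.convexHull(pts)[:,0]; print(cv2.minEnclosingCircle(pts[(abs(pts[:,0]-pts[:,0].mean())<9)]))
c=cv2.resize(im[150:310,215:435],None,fx=3.5,fy=3.5,interpolation=cv2.INTER_CUBIC); cv2.imwrite('pics/crop0.png',cv2.convertScaleAbs(c[:,:,::-1],alpha=1.5))
E
```

```text
foot [0.547 0.062 0.123] [0.545 0.064 0.12 ]
ball [0.599 0.179 0.08 ] [0.597 0.175 0.077]
ptr [0.71  0.089 0.034] [0.713 0.087 0.03 ]
pivot [ 0.566 -0.095  0.071] [ 0.566 -0.1    0.068]
tip [ 0.521 -0.172  0.069] [ 0.526 -0.172  0.067]
pin [ 0.596 -0.122  0.066] [ 0.593 -0.122  0.047]
armend [ 0.615 -0.058  0.051] [ 0.618 -0.058  0.048]
spare [0.432 0.297 0.051] [0.434 0.293 0.048]
glue [0.572 0.303 0.123] [0.574 0.299 0.12 ]
jar [ 0.756 -0.069  0.089] [ 0.755 -0.065  0.085]
red [ 0.463 -0.227  0.053] [ 0.465 -0.226  0.048]
sp1 [0.635 0.018 0.074] [0.633 0.018 0.07 ]
sp2 [ 0.498 -0.03   0.074] [ 0.498 -0.03   0.071]
sp3 [0.452 0.105 0.073] [0.447 0.105 0.069]
foot [0.54217215 0.06263927 0.11645252] 518
((0.546493411064148, 0.05905325710773468), 0.16586342453956604)
```

View pics/crop0.png

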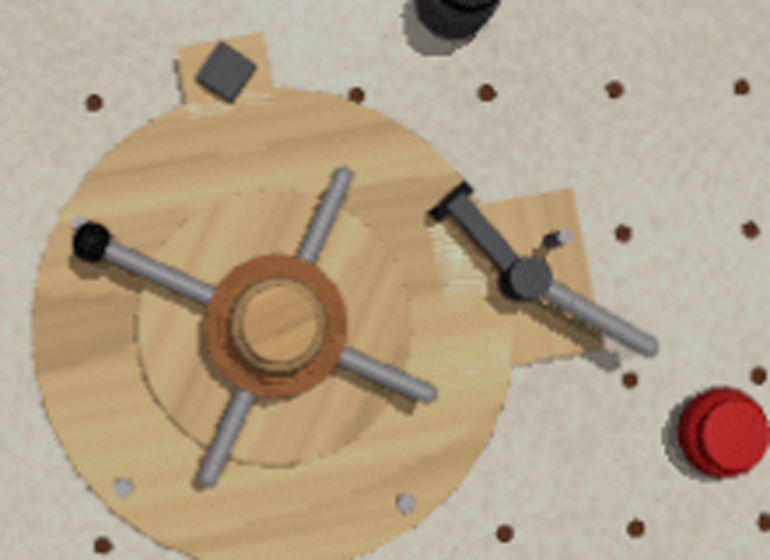

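Request:
apply_moves:
  commands:
    - [0,0.36,-0.87,0,0]
    - [0,0.36,-0.87,0,0]
    - [0,0.36,-0.87,0,0]
    - [0,0.36,-0.87,0,0]
    - [0,0.36,-0.87,0,0]
    - [0,0.36,-0.87,0,0]
    - [0,0.36,-0.87,0,0]
    - [0,0.36,-0.87,0,0]
    - [0,0.36,-0.87,0,0]
    - [0,0.36,-0.87,0,-0.1]
    - [0,0,0,0,0]
    - [0,0,0,0,0]

```text
clock: 1.6
position: [0.4456, 0.0595, 0.1869]
ee_rot: [-0.666, -3.07, -0.0]
force: [-0.0, -0.2, 0.6]
width: 0.002
gripper_force: 0.0
```

```bash
cat >> h.py <<'E'
def st():
    s=observe(); a=np.arctan2(s['ee_rot'][1],s['ee_rot'][0]); y=np.degrees(2*a-np.pi/2)%180
    print(round(s['clock'],2),'pos',s['position'].round(4),'ytool',y.round(1),'F',s['force'].round(1),'w',round(s['width'],3)); return s
E
python3 -c "
from h import *
st()
# fit stand pose from pointer centre and pivot and rim centre
z=np.load('top0.npz'); W=cloud('top',z['d']); im=z['im'].astype(int)
yy,xx=np.mgrid[:420,:560]
def cen(u,v,r,lo,hi,extra=True):
    m=(np.hypot(xx-u,yy-v)<r)&(W[...,2]>lo)&(W[...,2]<hi)&extra; return np.nanmean(W[m],0).round(4),m.sum()
dark=im.sum(2)<200
print('ptr',cen(280,170,12,.024,.036,dark),'pivot',cen(366,230,7,.062,.08),'ball',cen(241,219,8,.06,.085,dark))
"
```

```text
1.6 pos [0.4456 0.0595 0.1869] ytool 65.5 F [-0.  -0.2  0.6] w 0.002
ptr (array([0.7126, 0.089 , 0.0301]), np.int64(160)) pivot (array([ 0.5672, -0.101 ,  0.0671]), np.int64(124)) ball (array([0.597 , 0.1755, 0.0736]), np.int64(98))
```

Request:
apply_moves:
  commands:
    - [0,-0.05,0,-0.5,0]
    - [0,0,0,-0.5,0]
    - [0,0,0,-0.5,0]
    - [0,0,0,-0.4,0]
    - [0,0,0,-0.2,0]
    - [0,0,0,-0.2,0]
    - [0,0,0,0,0]
    - [0,0,0,0,0]

```text
clock: 2.6
position: [0.4434, 0.0593, 0.0496]
ee_rot: [0.665, 3.07, 0.001]
force: [0.2, 0.3, -0.8]
width: 0.004
gripper_force: 0.0
```

```bash
cat > plan.py <<'E'
import sys
from h import *
A=np.array([.542,.062]); yaw=.155
def plan(p,yt,phis,r=.09,s=.0255):
    # tool deg yaw = phi-90deg
    for f in phis:
        q=A+r*np.array([np.cos(f),np.sin(f)])+s*np.array([-np.sin(f),np.cos(f)])
        t=np.degrees(f)-90
        print(round(f,3),((q-p)/.06).round(2),round(np.radians(t-yt)/.5,2)); p,yt=q,t
E
python3 - <<'E'
from plan import *
s=st(); plan(s['position'][:2],65.5,np.linspace(2.72,1.80,13))
E
```

```text
2.6 pos [0.4434 0.0593 0.0496] ytool 65.5 F [ 0.2  0.3 -0.8] w 0.004
2.72 [0.1  0.27] 0.01
2.643 [0.02 0.12] -0.15
2.567 [0.03 0.12] -0.15
2.49 [0.04 0.11] -0.15
2.413 [0.05 0.11] -0.15
2.337 [0.06 0.11] -0.15
2.26 [0.06 0.1 ] -0.15
2.183 [0.07 0.1 ] -0.15
2.107 [0.08 0.09] -0.15
2.03 [0.09 0.08] -0.15
1.953 [0.09 0.08] -0.15
1.877 [0.1  0.07] -0.15
1.8 [0.1  0.06] -0.15
```

Request:
apply_moves:
  commands:
    - [0,0.04,0.1,0,0]
    - [0,0.04,0.1,0,0]
    - [0,0.03,0.08,0,0]
    - [0,0.02,0.06,0,-0.05]
    - [0,0.02,0.06,0,-0.1]
    - [0,0.02,0.06,0,-0.1]
    - [0,0.02,0.06,0,-0.1]
    - [0,0.02,0.05,0,-0.1]
    - [0,0.03,0.05,0,-0.1]
    - [0,0.03,0.05,0,-0.05]
    - [0,0,0,0,0]

```text
clock: 3.98
position: [0.4593, 0.0997, 0.0491]
ee_rot: [1.116, 2.937, 0.0]
force: [-0.3, -0.4, 0.1]
width: 0.004
gripper_force: 0.0
```

```bash
cat >> plan.py <<'E'
def look(tag):
    im,d=shot('top',tag); W=cloud('top',d); yy,xx=np.mgrid[:420,:560]
    m=(im.astype(int).sum(2)<120)&(W[...,2]>.06)&(W[...,2]<.085)
    R=np.hypot(W[...,0]-A[0],W[...,1]-A[1]); m&=(R>.11)&(R<.145)
    n,l,stt,c=cv2.connectedComponentsWithStats(m.astype(np.uint8))
    for i in range(1,n):
        if stt[i,4]>25:
            b=W[l==i].mean(0); f=np.arctan2(b[1]-A[1],b[0]-A[0]); print('ball?',b.round(4),stt[i,4],'R',np.hypot(*(b[:2]-A)).round(4),'table angle',round(f-yaw,3))
    m=(W[...,2]>.112)&(W[...,2]<.13)&(R<.05); print('foot',np.nanmean(W[m],0).round(4),m.sum())
E
python3 - <<'E'
from plan import *
s=st(); look('top1')
E
```

```text
3.98 pos [0.4593 0.0997 0.0491] ytool 48.4 F [-0.3 -0.4  0.1] w 0.004
ball? [0.5975 0.1763 0.0738] 89 R 0.1271 table angle 0.964
foot [0.5422 0.0622 0.1198] 378
```

```bash
python3 -c "
import cv2
i=cv2.imread('pics/top1.png')[150:310,200:420]
cv2.imwrite('pics/crop1.png',cv2.convertScaleAbs(cv2.resize(i,None,fx=3.5,fy=3.5,interpolation=2),alpha=1.5))"
```

```text
(no output)
```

View pics/crop1.png

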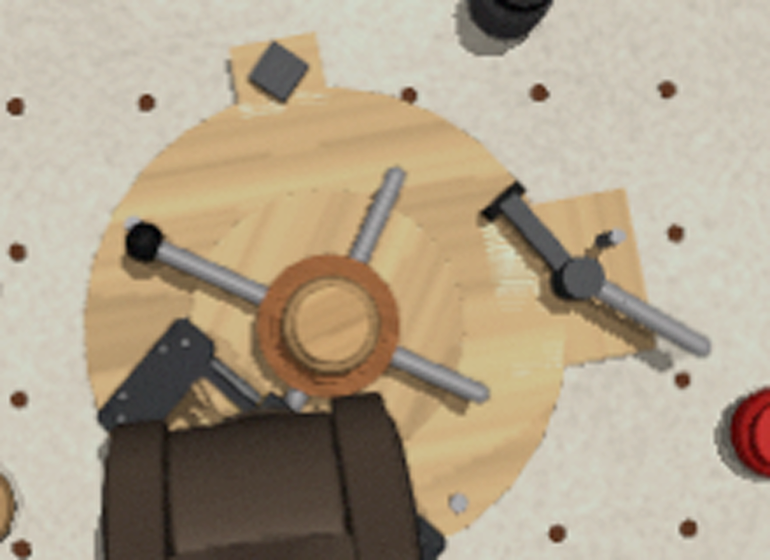

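```bash
python3 -c "
from h import *
im,d=shot('side','side1')
cv2.imwrite('pics/crop2.png',cv2.convertScaleAbs(cv2.resize(im[150:290,220:420,::-1],None,fx=4,fy=4,interpolation=2),alpha=1.6))"
```

```text
(no output)
```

View pics/crop2.png

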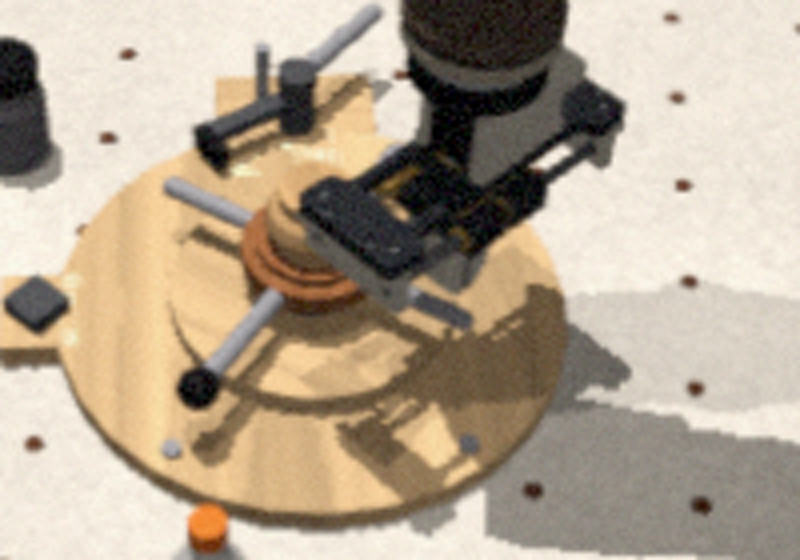

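```bash
python3 - <<'E'
from plan import *
z=np.load('top0.npz'); W=cloud('top',z['d']); R=np.hypot(W[...,0]-A[0],W[...,1]-A[1]); T=np.arctan2(W[...,1]-A[1],W[...,0]-A[0])
for t0 in (1.115,2.686,-.456,-2.03):
    m=(R>.06)&(R<.115)&(W[...,2]>.06)&(W[...,2]<.08)&(abs(np.angle(np.exp(1j*(T-t0))))<.3)
    P=W[m]; print('spoke',t0,m.sum(),P.mean(0).round(4),'ang',np.angle(np.exp(1j*T[m]).mean()).round(3),'Rmax',R[m].max().round(3))
for tag,nm in(('top1','top'),('side1','side')):
    z=np.load(tag+'.npz'); W=cloud(nm,z['d'])
    p=np.array([.4593,.0997]); rel=W[...,:2]-p; a=np.radians(48.4)
    y=rel@np.array([np.cos(a),np.sin(a)]); x=rel@np.array([np.sin(a),-np.cos(a)])
    for lo in np.arange(.04,.24,.01):
        m=(W[...,2]>lo)&(W[...,2]<lo+.01)&(abs(x)<.06)&(abs(y)<.13)
        if m.sum()>5: print(nm,lo.round(2),m.sum(),'x',np.percentile(x[m],[2,98]).round(3),'y',np.percentile(y[m],[2,98]).round(3))
E
```

```text
spoke 1.115 146 [0.5802 0.1408 0.0701] ang 1.119 Rmax 0.115
spoke 2.686 136 [0.4667 0.0994 0.07  ] ang 2.68 Rmax 0.11
spoke -0.456 127 [0.618  0.026  0.0699] ang -0.442 Rmax 0.11
spoke -2.03 131 [ 0.505  -0.0137  0.07  ] ang -2.025 Rmax 0.11
top 0.06 41 x [0.035 0.06 ] y [0.006 0.128]
top 0.07 191 x [0.035 0.06 ] y [-0.002  0.125]
top 0.09 9 x [0.057 0.06 ] y [0.015 0.038]
top 0.1 7 x [0.058 0.06 ] y [0.023 0.033]
top 0.16 14 x [0.027 0.035] y [0.02  0.058]
top 0.17 75 x [0.024 0.035] y [0.019 0.065]
top 0.18 9 x [0.016 0.036] y [-0.071  0.087]
top 0.19 653 x [-0.032  0.035] y [-0.092  0.093]
top 0.2 11 x [-0.03   0.029] y [-0.064  0.088]
side 0.06 123 x [-0.019  0.059] y [-0.002  0.127]
side 0.07 121 x [-0.017  0.06 ] y [-0.     0.128]
side 0.09 14 x [-0.014 -0.011] y [-0.011  0.01 ]
side 0.1 38 x [-0.014  0.003] y [-0.015  0.018]
side 0.11 30 x [-0.014 -0.003] y [-0.016  0.017]
side 0.12 18 x [-0.015  0.005] y [0.008 0.018]
side 0.15 90 x [-0.039  0.03 ] y [-0.084  0.086]
side 0.16 216 x [-0.039  0.027] y [-0.081  0.087]
side 0.17 392 x [-0.039  0.019] y [-0.081  0.091]
side 0.18 192 x [-0.04   0.031] y [-0.087  0.093]
side 0.19 890 x [-0.039  0.029] y [-0.091  0.094]
side 0.2 137 x [-0.029  0.02 ] y [-0.067  0.068]
side 0.21 114 x [-0.028  0.018] y [-0.047  0.018]
side 0.22 97 x [-0.028  0.019] y [-0.044  0.017]
side 0.23 30 x [-0.023  0.007] y [0.008 0.018]
```

```bash
python3 - <<'E'
from plan import *
z=np.load('side1.npz'); W=cloud('side',z['d'])
p=np.array([.4593,.0997]); rel=W[...,:2]-p; a=np.radians(48.4)
y=rel@np.array([np.cos(a),np.sin(a)]); x=rel@np.array([np.sin(a),-np.cos(a)])
m=(abs(x)<.02)&(abs(y)<.022)&(W[...,2]<.13); i=np.argwhere(m)
for v,u in i[::6]: print(u,v,W[v,u,2].round(3),x[v,u].round(3),y[v,u].round(3),end=' | ')
print()
for nm in('top','side'):
    W=cloud(nm,np.load(nm+'0.npz')['d']); m=np.hypot(W[...,0]-.2298,W[...,1]-.5806)<.1
    m&=W[...,2]>.1
    print(nm,m.sum(),np.histogram(W[m][:,2],np.arange(.1,.5,.02)))
print(observe())
E
```

```text
326 210 0.13 0.006 0.017 | 339 213 0.113 -0.011 -0.011 | 338 214 0.115 -0.012 -0.005 | 334 215 0.124 -0.013 0.01 | 340 215 0.104 -0.011 -0.015 | 334 216 0.118 -0.012 0.008 | 340 216 0.103 -0.013 -0.013 | 333 217 0.12 -0.014 0.013 | 339 217 0.101 -0.012 -0.011 | 331 218 0.116 -0.011 0.016 | 337 218 0.104 -0.013 -0.003 | 330 219 0.11 -0.008 0.016 | 336 219 0.098 -0.01 -0.003 | 332 220 0.113 -0.015 0.017 | 330 221 0.104 -0.009 0.016 | 336 221 0.095 -0.013 -0.0 | 332 222 0.103 -0.014 0.014 | 324 223 0.073 0.014 0.009 | 335 223 0.092 -0.014 0.003 | 328 224 0.07 0.008 0.002 | 326 225 0.073 0.007 0.011 | 332 225 0.074 -0.004 0.001 | 328 226 0.07 0.003 0.007 | 334 226 0.07 -0.006 -0.003 | 329 227 0.068 0.0 0.006 | 335 227 0.069 -0.01 -0.004 | 331 228 0.07 -0.006 0.007 | 337 228 0.07 -0.016 -0.004 | 331 229 0.067 -0.007 0.006 | 337 229 0.069 -0.017 -0.003 | 331 230 0.063 -0.007 0.006 | 337 230 0.068 -0.019 -0.001 | 329 231 0.036 0.009 -0.006 | 335 231 0.065 -0.016 0.003 | 326 232 0.032 0.014 -0.001 | 332 232 0.032 0.004 -0.012 | 322 233 0.034 0.017 0.01 | 328 233 0.033 0.008 -0.002 | 319 234 
[... 1448 characters left out ...]
))
{'clock': 4.075, 'joints': array([-0.61866554,  0.37722807,  0.37468497,  2.12389171, -0.21704934,
        0.67612279,  0.74666816]), 'dq': array([ 0.00459911, -0.00117472,  0.00066691,  0.00288651, -0.00011877,
        0.00012783,  0.00174399]), 'joint_efforts': array([-2.20246324e-01, -4.90942597e+01,  4.44403142e+00, -2.12843764e+01,
       -3.31545412e-02,  7.35065527e-02, -3.88729549e-02]), 'position': array([0.45909376, 0.09931878, 0.04910029]), 'ee_rot': array([-1.11598760e+00, -2.93662808e+00,  1.63547629e-04]), 'force': array([-0.22060763,  0.19613438, -0.05319533]), 'ft_torque': array([-0.0697888 ,  0.0027989 ,  0.02220017]), 'gripper_force': 0.0, 'width': 0.0029823498763877428}
```

The camera puts the fingertip at z≈0.09 while the state says 0.049, so the tip passed over the spoke. I'll back off and go about 40 mm lower.

Request:
apply_moves:
  commands:
    - [0,-0.15,-0.32,0,0.25]
    - [0,-0.15,-0.32,0,0.27]
    - [0,0,0,0,0]
    - [0,0,0,-0.2,0]
    - [0,0,0,-0.2,0]
    - [0,0,0,-0.15,0]
    - [0,0,0,-0.1,0]
    - [0,0,0,0,0]

```text
clock: 5.08
position: [0.4408, 0.0609, 0.0096]
ee_rot: [-0.727, -3.055, 0.001]
force: [1.5, 0.4, -0.1]
width: 0.001
gripper_force: 0.0
```

```bash
python3 - <<'E'
from plan import *
s=st(); im,d=shot('side','side2'); W=cloud('side',d)
rel=W[...,:2]-s['position'][:2]; m=(np.hypot(rel[...,0],rel[...,1])<.022)&(W[...,2]<.12)
print(np.histogram(W[m][:,2],np.arange(.01,.12,.01)))
cv2.imwrite('pics/crop3.png',cv2.convertScaleAbs(cv2.resize(im[150:290,220:420,::-1],None,fx=4,fy=4,interpolation=2),alpha=1.6))
E
```

```text
5.08 pos [0.4408 0.0609 0.0096] ytool 63.2 F [ 1.5  0.4 -0.1] w 0.001
(array([77,  6,  0,  2,  7, 15,  1,  0,  0,  0]), array([0.01, 0.02, 0.03, 0.04, 0.05, 0.06, 0.07, 0.08, 0.09, 0.1 , 0.11]))
```

View pics/crop3.png

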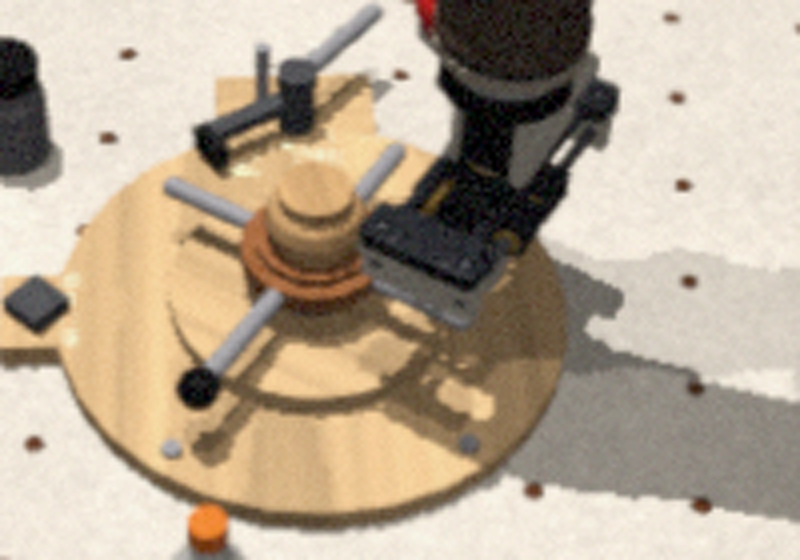

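The side view shows the gripper beside the near spoke (crop 430,290) with the tip at about 50 mm. Pushing now.

Request:
apply_moves:
  commands:
    - [0,0.04,0.1,0,0]
    - [0,0.04,0.1,0,0]
    - [0,0.03,0.08,0,0]
    - [0,0.02,0.06,0,-0.05]
    - [0,0.02,0.06,0,-0.1]
    - [0,0.02,0.06,0,-0.1]
    - [0,0.02,0.06,0,-0.1]
    - [0,0.02,0.05,0,-0.1]
    - [0,0,0,0,0]

```text
clock: 6.25
position: [0.453, 0.0952, 0.0099]
ee_rot: [-1.065, -2.954, 0.001]
force: [-1.9, -0.2, -0.2]
width: -0.001
gripper_force: 0.7
```

```bash
python3 - <<'E'
from plan import *
s=st(); look('top2')
E
```

```text
6.25 pos [0.453  0.0952 0.0099] ytool 50.4 F [-1.9 -0.2 -0.2] w -0.001
ball? [0.6146 0.1667 0.0744] 89 R 0.1274 table angle 0.809
foot [0.5422 0.0622 0.12  ] 378
```

```bash
python3 - <<'E'
from plan import *
s=observe(); plan(s['position'][:2],50.4,np.linspace(2.50,1.82,14),s=.0234)
E
```

```text
2.5 [0.04 0.03] 0.1
2.448 [0.03 0.07] -0.1
2.395 [0.04 0.07] -0.1
2.343 [0.04 0.07] -0.1
2.291 [0.04 0.07] -0.1
2.238 [0.05 0.07] -0.1
2.186 [0.05 0.06] -0.1
2.134 [0.05 0.06] -0.1
2.082 [0.06 0.06] -0.1
2.029 [0.06 0.05] -0.1
1.977 [0.06 0.05] -0.1
1.925 [0.07 0.05] -0.1
1.872 [0.07 0.04] -0.1
1.82 [0.07 0.04] -0.1
```

Request:
apply_moves:
  commands:
    - [0,0.03,0.05,0,0]
    - [0,0.04,0.07,0,-0.1]
    - [0,0.04,0.07,0,-0.1]
    - [0,0.04,0.07,0,-0.1]
    - [0,0.04,0.07,0,-0.1]
    - [0,0.05,0.07,0,-0.1]
    - [0,0.05,0.06,0,-0.1]
    - [0,0.05,0.06,0,-0.1]
    - [0,0.06,0.06,0,-0.1]
    - [0,0.06,0.05,0,-0.1]
    - [0,0.06,0.05,0,-0.1]
    - [0,0,0,0,0]

```text
clock: 7.8
position: [0.4855, 0.1364, 0.0101]
ee_rot: [1.762, 2.601, 0.001]
force: [0.6, -0.0, 0.2]
width: 0.006
gripper_force: 0.2
```

```bash
python3 - <<'E'
from plan import *
s=st(); look('top3'); plan(s['position'][:2],18.,np.linspace(1.95,1.726,6),s=.0234)
E
```

```text
7.8 pos [0.4855 0.1364 0.0101] ytool 21.8 F [ 0.6 -0.   0.2] w 0.006
ball? [0.6593 0.1123 0.0746] 87 R 0.1277 table angle 0.25
foot [0.542  0.0624 0.1198] 377
1.95 [0.02 0.01] 0.13
1.905 [0.06 0.04] -0.09
1.86 [0.06 0.04] -0.09
1.816 [0.06 0.03] -0.09
1.771 [0.06 0.03] -0.09
1.726 [0.06 0.03] -0.09
```

Request:
apply_moves:
  commands:
    - [0,0.05,0.04,0,0]
    - [0,0.05,0.03,0,-0.08]
    - [0,0.05,0.03,0,-0.08]
    - [0,0.05,0.03,0,-0.08]
    - [0,0.04,0.02,0,-0.08]
    - [0,0.03,0.02,0,0]
    - [0,0,0,0,0]
    - [0,0,0,0,0]

```text
clock: 8.85
position: [0.5015, 0.1463, 0.0102]
ee_rot: [1.965, 2.451, 0.001]
force: [-0.8, -0.2, 0.1]
width: 0.003
gripper_force: 0.4
```

```bash
python3 - <<'E'
from plan import *
s=st(); look('top4')
E
```

```text
8.85 pos [0.5015 0.1463 0.0102] ytool 12.6 F [-0.8 -0.2  0.1] w 0.003
ball? [0.6666 0.0883 0.0746] 87 R 0.1273 table angle 0.053
foot [0.5419 0.0625 0.1198] 380
```

Request:
apply_moves:
  commands:
    - [0,0.04,0.01,0,-0.05]
    - [0,0.04,0.01,0,-0.05]
    - [0,0,0,0,0]
    - [0,0,0,0,0]

```text
clock: 9.4
position: [0.5062, 0.1474, 0.0101]
ee_rot: [2.026, 2.401, 0.0]
force: [-1.1, 0.4, -0.7]
width: 0.005
gripper_force: 0.8
```

```bash
python3 - <<'E'
from plan import *
s=st(); look('top5')
E
```

```text
9.4 pos [0.5062 0.1474 0.0101] ytool 9.7 F [-1.1  0.4 -0.7] w 0.005
ball? [0.668  0.0819 0.0747] 86 R 0.1276 table angle 0.002
foot [0.542  0.0626 0.12  ] 376
```

Request:
apply_moves:
  commands:
    - [0,-0.15,0,0,0]
    - [0,-0.2,0,0,0]
    - [0,0,0,0.5,0]
    - [0,0,0,0.9,0]
    - [0,0,0,0.9,0]
    - [0,0,-0.8,0,-0.3]
    - [0,0,-0.8,0,-0.3]
    - [0,0,-0.8,0,-0.3]
    - [0,0.1,-0.8,0,-0.3]
    - [0,0,-0.8,0,-0.25]
    - [0,0,-0.75,0,0]
    - [0,0,0,0,0]

```text
clock: 10.95
position: [0.4898, -0.1415, 0.1484]
ee_rot: [2.749, 1.517, 0.0]
force: [-0.3, 0.8, 0.0]
width: 0.004
gripper_force: 0.0
```

```bash
python3 - <<'E'
from plan import *
s=st(); print(s['joints'].round(2)); look('top6')
z=np.load('top6.npz'); W=cloud('top',z['d']); P=np.array([.5672,-.101]); rel=W[...,:2]-P; R=np.hypot(rel[...,0],rel[...,1])
m=(R>.025)&(R<.1)&(W[...,2]>.055)&(W[...,2]<.075)&(rel[...,1]<-.02); T=np.arctan2(rel[...,1],rel[...,0])
print(m.sum(),np.histogram(T[m],12),R[m].max(), 'lever',np.median(T[m]))
E
```

```text
10.95 pos [ 0.4898 -0.1415  0.1484] ytool 147.8 F [-0.3  0.8  0. ] w 0.004
[-0.51  0.38  0.93  1.95 -0.36  0.98  0.02]
ball? [0.6681 0.0818 0.0746] 85 R 0.1276 table angle 0.001
foot [0.5419 0.0625 0.1199] 374
194 (array([ 51, 100,  25,   1,   0,   0,   0,   0,   0,   0,   5,  12]), array([-2.31549355, -2.17588572, -2.03627789, -1.89667006, -1.75706224,
       -1.61745441, -1.47784658, -1.33823875, -1.19863092, -1.0590231 ,
       -0.91941527, -0.77980744, -0.64019961])) 0.09090625501650806 lever -2.1136098684510447
```

Request:
apply_moves:
  commands:
    - [0,0,0,-0.6,0]
    - [0,0,0,-0.6,0]
    - [0,0,0,-0.5,0]
    - [0,0,0,-0.35,0]
    - [0,0,0,-0.2,0]
    - [0,0,0,-0.1,0]
    - [0,0,0,0,0]

```text
clock: 11.88
position: [0.4911, -0.1373, 0.0073]
ee_rot: [2.746, 1.527, 0.0]
force: [0.1, -0.1, 0.2]
width: 0.003
gripper_force: 0.0
```

```bash
cat >> plan.py <<'E'
P=np.array([.5672,-.101])
def lever():
    im,d=imaging.get_image('top'); W=cloud('top',d); rel=W[...,:2]-P; R=np.hypot(rel[...,0],rel[...,1]); T=np.arctan2(rel[...,1],rel[...,0])
    m=(R>.025)&(R<.1)&(W[...,2]>.055)&(W[...,2]<.075)&(rel[...,1]<-.02)&(T<-.9); print('lever',m.sum(),np.median(T[m]).round(3))
def planL(p,yt,fs,r,s):
    for f in fs:
        q=P+r*np.array([np.cos(f),np.sin(f)])+s*np.array([-np.sin(f),np.cos(f)]); t=np.degrees(f)+90
        print(round(f,3),((q-p)/.06).round(2),round(np.radians(t-yt)/.5,2)); p,yt=q,t
E
python3 - <<'E'
from plan import *
s=st(); planL(s['position'][:2],-32.2,np.linspace(-2.12,-1.1,16),.0747,-.0235)
E
```

```text
11.88 pos [ 0.4911 -0.1373  0.0073] ytool 148.2 F [ 0.1 -0.1  0.2] w 0.003
-2.12 [ 0.28 -0.25] 0.03
-2.052 [ 0.06 -0.06] 0.14
-1.984 [ 0.06 -0.06] 0.14
-1.916 [ 0.07 -0.06] 0.14
-1.848 [ 0.07 -0.05] 0.14
-1.78 [ 0.08 -0.05] 0.14
-1.712 [ 0.08 -0.04] 0.14
-1.644 [ 0.08 -0.04] 0.14
-1.576 [ 0.08 -0.03] 0.14
-1.508 [ 0.09 -0.02] 0.14
-1.44 [ 0.09 -0.02] 0.14
-1.372 [ 0.09 -0.01] 0.14
-1.304 [ 0.09 -0.01] 0.14
-1.236 [ 0.09 -0.  ] 0.14
-1.168 [0.09 0.01] 0.14
-1.1 [0.09 0.01] 0.14
```

Request:
apply_moves:
  commands:
    - [0,0.1,-0.09,0,0]
    - [0,0.1,-0.09,0,0]
    - [0,0.08,-0.07,0,0]
    - [0,0.06,-0.06,0,0.14]
    - [0,0.06,-0.06,0,0.14]
    - [0,0.07,-0.06,0,0.14]
    - [0,0.07,-0.05,0,0.14]
    - [0,0.08,-0.05,0,0.14]
    - [0,0.08,-0.04,0,0.14]
    - [0,0.08,-0.04,0,0.14]
    - [0,0.08,-0.03,0,0.14]
    - [0,0,0,0,0]

```text
clock: 13.38
position: [0.5428, -0.1766, 0.0071]
ee_rot: [2.218, 2.225, 0.0]
force: [-0.3, 0.0, 0.1]
width: 0.004
gripper_force: 0.0
```

```bash
python3 - <<'E'
from plan import *
s=st(); look('top7'); lever()
E
```

```text
13.38 pos [ 0.5428 -0.1766  0.0071] ytool 0.2 F [-0.3  0.   0.1] w 0.004
ball? [0.6681 0.0819 0.0745] 86 R 0.1276 table angle 0.001
foot [0.5421 0.0625 0.1199] 376
lever 94 -1.581
```

Request:
apply_moves:
  commands:
    - [0,0.09,-0.02,0,0.14]
    - [0,0.09,-0.02,0,0.14]
    - [0,0.09,-0.01,0,0.14]
    - [0,0.09,-0.01,0,0.14]
    - [0,0.09,0,0,0.14]
    - [0,0.07,0.01,0,0.14]
    - [0,0,0,0,0]

```text
clock: 14.35
position: [0.5738, -0.1791, 0.0071]
ee_rot: [1.706, 2.638, -0.0]
force: [0.3, -0.0, 0.7]
width: 0.005
gripper_force: 0.1
```

```bash
python3 - <<'E'
from plan import *
s=st(); look('top8'); lever()
E
```

```text
14.35 pos [ 0.5738 -0.1791  0.0071] ytool 24.2 F [ 0.3 -0.   0.7] w 0.005
ball? [0.6681 0.0819 0.0745] 86 R 0.1276 table angle 0.001
foot [0.5419 0.0626 0.1199] 377
lever 90 -1.144
```

Request:
apply_moves:
  commands:
    - [0,0.03,0.01,0,0.05]
    - [0,0.03,0.01,0,0.05]
    - [0,0.03,0.01,0,0.05]
    - [0,0,0,0,0]

```text
clock: 14.95
position: [0.5794, -0.1771, 0.0071]
ee_rot: [1.603, 2.701, 0.0]
force: [0.5, -0.3, 0.3]
width: 0.001
gripper_force: 0.3
```

Request:
apply_moves:
  commands:
    - [0,0.03,0.01,0,0]
    - [0,0.03,0.01,0,0]
    - [0,0,0,0,0]

```text
clock: 15.32
position: [0.5817, -0.1762, 0.0071]
ee_rot: [-1.604, -2.699, 0.001]
force: [-5.5, -1.0, 3.6]
width: 0.004
gripper_force: 2.7
```

```bash
python3 - <<'E'
from plan import *
s=st(); look('top9'); lever()
E
```

```text
15.32 pos [ 0.5817 -0.1762  0.0071] ytool 28.6 F [-5.5 -1.   3.6] w 0.004
ball? [0.6681 0.0818 0.0749] 85 R 0.1277 table angle 0.001
foot [0.5419 0.0625 0.12  ] 377
lever 78 -1.043
```

Request:
apply_moves:
  commands:
    - [0,0.02,0.01,0,0]
    - [0,0,0,0,0]
    - [0,0,0,0,0]

```text
clock: 15.8
position: [0.5817, -0.1762, 0.007]
ee_rot: [-1.604, -2.697, 0.003]
force: [-8.4, -3.2, 5.5]
width: 0.003
gripper_force: 4.6
```

Position is held at the stop and the force is rising, so the lever is home. Backing off and lifting clear.

Request:
apply_moves:
  commands:
    - [0,-0.15,-0.08,0,0]
    - [0,-0.25,-0.1,0,0]
    - [0,0,0,0.5,0]
    - [0,0,0,0.9,0]
    - [0,0,0,0.9,0]
    - [0,-0.8,-0.3,0.3,0]
    - [0,0,0,0,0]
    - [0,0,0,0,0]
    - [0,0,0,0,0]

```text
clock: 16.92
position: [0.5122, -0.2035, 0.1624]
ee_rot: [-1.602, -2.701, -0.0]
force: [-0.1, 0.5, 0.4]
width: 0.007
gripper_force: 0.0
```

```bash
python3 - <<'E'
from plan import *
s=st(); look('topA'); lever()
i=cv2.imread('pics/topA.png')[150:310,200:420]
cv2.imwrite('pics/cropA.png',cv2.convertScaleAbs(cv2.resize(i,None,fx=3.5,fy=3.5,interpolation=2),alpha=1.5))
E
```

```text
16.93 pos [ 0.5122 -0.2035  0.1624] ytool 28.6 F [-0.1  0.5  0.4] w 0.007
ball? [0.6679 0.0818 0.0745] 88 R 0.1274 table angle 0.001
foot [0.542  0.0625 0.1198] 378
lever 179 -1.076
```

View pics/cropA.png

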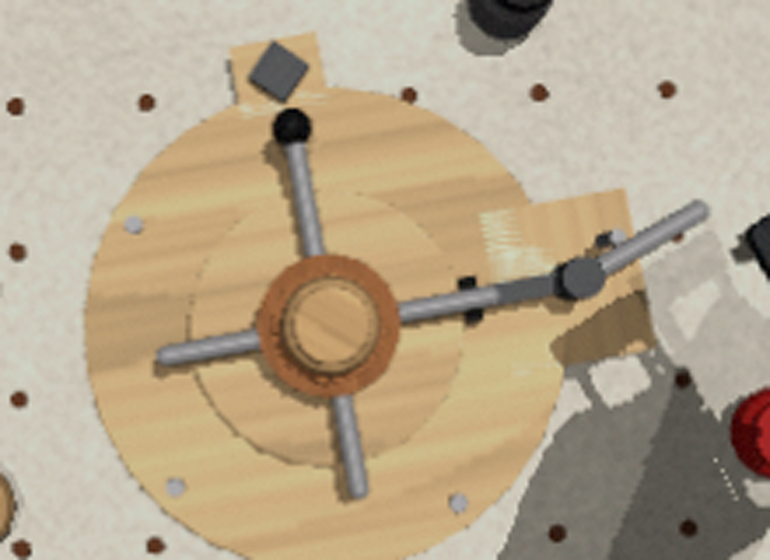

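The ball (291,126) is on the pointer line, the lever lies against the pin (608,240), the brake arm is at the disc, and the foot is seated.

```bash
python3 -c "
from cell import arm
print(arm.sign_off())"
```

```text
the job is handed in; nothing more can be done
None
```

I turned the long spoke onto the pointer (camera reading within about 0.002 rad), then pushed the brake lever until it stopped hard against its pin. The foot is still seated, the hand is clear, and the job is handed in at about 17 s; the hand-in call returned no verdict.

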